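Shut the reflow oven and start it

TASK

The reflow oven's drawer has been left open with a circuit board lying on its wire rack. With the fingertips, push the drawer gently all the way shut, without touching the board or shaking it out of its place, and only then press the round start button on the oven's sloping panel fully down and let it go. Pinch or lift nothing, and leave the things standing around the oven alone.

Things in the scene. Friction and masses are not known exactly. Their poses are not given: they have to be found in the camera images.
- oven: Benchtop reflow oven, grey, 310 wide (y), 300 deep (x), 175 high; cannot move. Origin: centre of its underside, on the work surface; z up; front looks along its -x, to the robot. Upright front face at x = -150 mm up to 125 high, with the drawer; then a panel slopes back to x = -50 at 175 high (display, four flat printed dummy keys, round start button); flat top behind.
- drawer (a joint): How far the oven drawer is pulled out, in m: 0 = shut (front plate's gasket on the oven's front); starts 0.08 to 0.125 out. Slides along the oven's x: pushing along the oven's +x shuts it. Weighs 0.9 kg, drags with about 2 N, stays where it is left; at the end a stop with a slightly springy gasket.
- handle (a point): Middle of the drawer's handle: level dark bar, 10 mm thick, 110 long (along y), on a stub at each end, 57 mm above the work surface, nothing below it. Its axis is 36 mm before the drawer's aluminium front plate (262 wide, 29 to 105 mm high, 12 thick); drawer shut, 50 mm before the oven's front face (oven x = -200 mm). Moves with the drawer; axes as the oven's.
- rack (a point): Point on top of the drawer's wire rack, about where the middle of the board lies: 45 mm above the work surface, 75 mm behind the back of the drawer's front plate, mid-width. Moves with the drawer; axes as the oven's. The rack is 200 deep, 204 wide between runners that rise 5 mm.
- board: Loose circuit board, green, 80 (x) by 100 (y) mm, 4 thick, with black chips and a white connector (10 mm high overall), 60 g, lying flat on the rack within 27 mm (x) and 12 mm (y) of rack. Origin: centre of its underside; z up.
- start (a joint): How far the start button is pressed, in m: 0 = up, 0.006 = fully down; springs back by itself. It takes about 1.5 N to start and 5 N to press fully.
- start_top (a point): Middle of the top of the start button: round grey cap, 28 mm diameter, on a round black collar of 44 mm, right of the display on the sloping panel. Its z axis is the button's axis, square to the panel, pointing out (26.6 degrees off vertical, towards the oven's front); the cap goes down along -z and stands 10 mm above the collar when up, 4 mm when down.
- spool: Spool of solder wire, aluminium, 60 diameter, 48 high, standing near the drawer's left side. Origin: centre of its underside. To be left alone.
- flux: Small amber bottle with black cap, 36 diameter, 75 high, standing near the drawer's right side. Origin: centre of its underside. To be left alone.
- notes: Pale block of paper notes, 76 x 76 x 28 high, lying farther out on the left. Origin: centre of its underside. To be left alone.
There are look-alikes about, which are no part of the job. What is meant by the board is not pink, purple or yellow, and is the larger of those in its own colour.

How it is judged (in metres and radians):
On the way, in this order (a step that is already met when the one before it is completed fails the run):
1. the drawer is pushed fully shut (value of joint drawer below 0.004 m), for 0.2 s.
2. with the drawer shut, the start button is pressed down (value of joint start above 0.0045 m and value of joint drawer below 0.004 m), for 0.1 s.
At the end, for the whole second after the job is handed in: The drawer is shut to within 4 mm, the start button was pressed at least 4.5 mm after that and is up again, the board lies flat and still on the rack with its middle within 45 mm (in depth) and 35 mm (sideways) of rack, and the spool, bottle and notes are within 15 mm of where they stood (value of joint drawer below 0.004 m and value of joint start below 0.0015 m and not (x of board in the frame of rack above 0.045 m or x of board in the frame of rack below -0.045 m or y of board in the frame of rack above 0.035 m or y of board in the frame of rack below -0.035 m or z of board in the frame of rack above 0.012 m or angle between board's own z axis and vertical above 0.15 rad) and linear speed of board below 0.01 m/s and distance of each of spool, flux, notes from where it was at the start of the episode below 0.015 m); the robot touches nothing.
It fails at once if the start button is pressed while the drawer is not shut (value of joint start above 0.003 m and value of joint drawer above 0.006 m).
It fails at once if the board is lifted or tipped, or shifted more than 45 mm in depth or 35 mm sideways from the rack point (x of board in the frame of rack above 0.045 m or x of board in the frame of rack below -0.045 m or y of board in the frame of rack above 0.035 m or y of board in the frame of rack below -0.035 m or z of board in the frame of rack above 0.012 m or angle between board's own z axis and vertical above 0.15 rad).
It fails at once if the fingers touch the board (over 2 N) (contact force between the fingers and board above 2 N).
It fails at once if the handle is pinched or the oven is shoved: the fingers press on the oven with more than 35 N (contact force between the fingers and oven above 35 N).
It fails at once if the spool, the bottle or the notes are moved by more than 15 mm (distance of any of spool, flux, notes from where it was at the start of the episode above 0.015 m).
It also fails if it takes over 45 s, if anything falls off the work surface, if the arm or the gripper's body presses on something with over 40 N, if the wrist force passes 120 N, or if a joint passes its speed limit or range.

ROBOT

A 6-joint arm with a two-finger parallel gripper is mounted at the origin on the work surface. World frame = base frame: x ahead of the robot, y to its left, z up, the work surface at z = 0. Lengths are in mm, angles in degrees, forces in N, time in s.
With the tool pointing down it reaches from about 350 to 850 mm from the base axis. Payload 8.1 kg.
Tool frame: the origin (TCP) lies midway between the tips of the shut fingers; the grasp point (between the pads) lies 19 mm behind it; z points along the fingers, y is the line along which they close (so a half turn about z gives the same grasp; the last joint's range is limited). The gripper opens to 85 mm and grips with 20 to 120 N. Pads are 22 mm wide; open, the fingers measure 114 mm over their backs; the gripper's body (76 mm by 85 mm) begins 54 mm behind the grasp point. The pads swing forward as they close: fully open they stand 13 mm farther back than shut.
Start: joints at [66.669, 7.471, 85.268, -0, 87.261, -4.893], TCP at [189.743, 569.212, 231.292] pointing down, gripper open.
Joint ranges: [-169.43, 169.43], [-51.17, 129.36], [1.28, 143.12], [-76.62, 256.62], [0, 156.53], [-152.29, 152.29]. Speed limits (degrees/s): [136.94, 136.94, 159.86, 180, 180, 180].

INTERFACE

Orientations are given as [roll, pitch, yaw] about the fixed x, y, z axes, in that order (R = Rz(yaw) Ry(pitch) Rx(roll)).
In Python, from bench import sensors, optics, r gives the robot as it stands.
- The arm moves only by the tool apply_moves, never from a script. Its argument "targets" is a list of rows, each a list of 7 numbers: the shift along the tool's x, y, z in mm, then the turn, a rotation vector about the tool's x, y, z in rad, then the closure, from 0 (fully open) to 1 (shut). In form: [[x, y, z, wx, wy, wz, claw], ...]. A call has 1 to 20 rows; each row shifts and turns the commanded pose from where the row before left it, along the tool's axes as they then stand; what a row does not reach is not made up. A row lasts 1/8 s, in which the tool goes at most 62.5 mm and 10.7 degrees, less where a joint would pass 70% of its speed; a pose out of reach is approached as far as the arm can. A call is refused whole if a number of a shift passes 62.5 or a number of a turn 0.188, either way. A call with a gripper value outside its range is refused whole. The fingers move at their own pace and stop on an object; "force" is the grip in N (left out, the last holds). Time passes only in rows, so rows that do not move let the fingers close. It gives the time, the measured TCP pose, the force, the opening and the grip force at its end, in the units of the state.
- sensors.sense(): the state, without advancing time (a new reading comes with each control period).
- optics.snapshot(name): name is "side" or "top" or "wrist"; returns the picture (400x640x3 uint8, red, green, blue); there is no depth.
- optics.get_calibration(name): a dict with "camera_matrix" (3x3 intrinsics, pixels), "pose" (4x4, takes a point from camera to world coordinates). Camera axes: x right, y down, z forward; pixel columns grow to the right and rows downward; lengths in mm; the calibration is good to about 2 mm. A picture is of the moment at which its call begins: read the wrist's pose just before it. get_calibration takes no time and is no camera call; for the wrist camera it gives the pose at the moment of the call.
- r.hand_in(): hands the job in; it is judged then, once.
The state is a dict: "time": time; "joint_pos": joint angles; "qd": joint speeds; "joint_efforts": joint torques, N m; "tool_pos": TCP position; "tcp_rot": TCP orientation; "ft_force": force on the tool from outside, world axes, zero at the start; "wrist_torque": the same for the moment, N m; "finger_gap": finger opening in mm; "grip_force": force on a finger pad.
Only numpy, scipy, OpenCV 4.12 (cv2) and the standard library are available. Lean on these libraries where they do the work, as an engineer would, in place of code of your own. Each camera call takes 0.05 s, during which the arm holds its last target. There are 200 camera calls.

## Working session

There is one attempt and no reset: what is moved stays moved. The work goes in short steps, Python scripts to look and compute and a tool call to move; the robot and the scene stay as the last step left them, time stands still between calls to the robot, and variables do not carry over. Pictures are saved under pics/ and viewed, at most 10 in all, crops included, and the job is handed in when it is done.

Besides the shell and the picture viewer there is one more tool, called after ">>>" as name(argument=value, ...) on one line, values as JSON. apply_moves: Moves the arm, as the interface text tells. Its arguments: {"type":"object","properties":{"targets":{"type":"array"},"force":{"type":"number"}},"required":["targets"]}

```bash
mkdir -p pics
python3 - <<'E'
from bench import sensors, optics, r
import cv2
for n in("side","top"):
    im=optics.snapshot(n); cv2.imwrite(f"pics/{n}0.png",im[:,:,::-1]); c=optics.get_calibration(n); print(n,c["camera_matrix"],c["pose"].round(3) if hasattr(c["pose"],'round') else c["pose"])
print(sensors.sense())
E
```

```text
side [[390.79653884   0.         321.10529913]
 [  0.         390.79653884 200.5220794 ]
 [  0.           0.           1.        ]] [[ 8.14000e-01 -4.01000e-01  4.20000e-01  2.08370e+02]
 [-5.80000e-01 -5.69000e-01  5.83000e-01 -4.35160e+02]
 [ 6.00000e-03 -7.18000e-01 -6.96000e-01  6.98471e+02]
 [ 0.00000e+00  0.00000e+00  0.00000e+00  1.00000e+00]]
top [[366.30557157   0.         317.95462411]
 [  0.         366.30557157 206.56436741]
 [  0.           0.           1.        ]] [[ 3.80000e-02 -9.79000e-01  2.00000e-01  4.40487e+02]
 [-9.99000e-01 -3.70000e-02  5.00000e-03  5.29600e+01]
 [ 2.00000e-03 -2.00000e-01 -9.80000e-01  8.41966e+02]
 [ 0.00000e+00  0.00000e+00  0.00000e+00  1.00000e+00]]
{'time': 0.1, 'joint_pos': array([ 6.66699727e+01,  7.51218325e+00,  8.53242451e+01, -2.40896536e-04,
        8.72623016e+01, -4.89433884e+00]), 'qd': array([ 0.0540319 , -0.07055807, -0.1332948 , -0.05000735, -0.05267699,
        0.07564713]), 'joint_efforts': array([ 1.55491136e-03, -5.70945632e+01, -5.01946557e+01, -1.09812304e-04,
        7.89892831e-03,  6.18307786e-05]), 'tool_pos': array([189.53443837, 568.74025443, 230.32316886]), 'tcp_rot': array([-1.79901609e+02, -8.18376436e-03,  1.61564316e+02]), 'ft_force': array([ 0.11442903, -0.34126475,  0.40677307]), 'wrist_torque': array([-0.03521943,  0.00115275,  0.03168128]), 'grip_force': 0.0, 'finger_gap': 85.38040328459246}
```

View pics/top0.png

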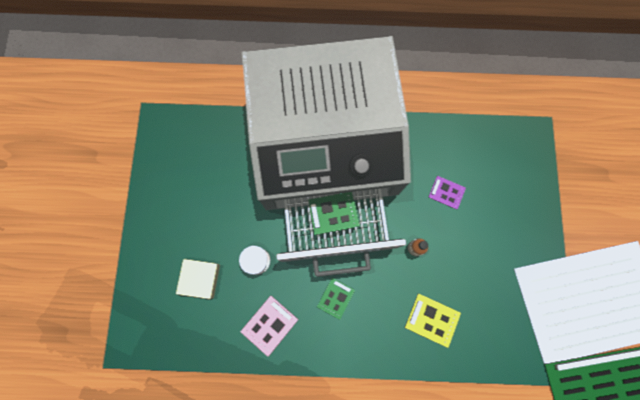

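View pics/side0.png

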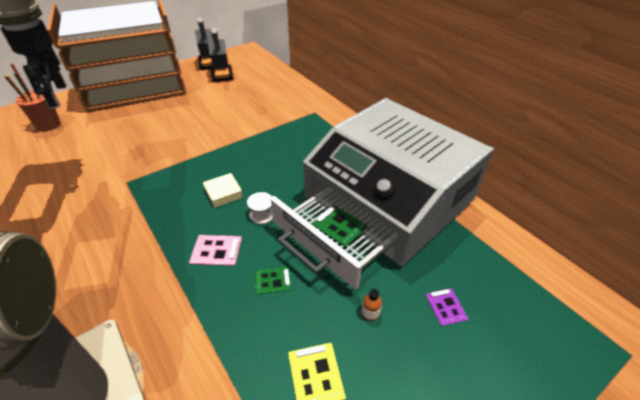

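The top view shows the drawer open, with these candidates:
- Board: green on the rack (335,216), small green on the mat (337,298), pink (269,326), yellow (433,320), purple (447,192). I choose the larger green one, on the rack.
- Button: round grey cap (362,166). The four flat grey keys around (305,182) are dummies.
- Handle: dark bar near (342,271).

The spool is at (255,260), the bottle at (418,247) and the notes at (197,279). Next I'll check these choices in a close crop.

Run:
```python
import cv2,numpy as np
t=cv2.imread("pics/top0.png")[130:290,235:435]; s=cv2.imread("pics/side0.png")[140:300,265:465]
f=lambda a:cv2.resize(a,None,fx=4,fy=4,interpolation=cv2.INTER_CUBIC)[:600]
cv2.imwrite("pics/ct.png",cv2.resize(t,None,fx=3.7,fy=3.7,interpolation=cv2.INTER_CUBIC)); cv2.imwrite("pics/cs.png",cv2.resize(s,None,fx=3.7,fy=3.7,interpolation=cv2.INTER_CUBIC))
```

```text
(no output)
```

View pics/ct.png

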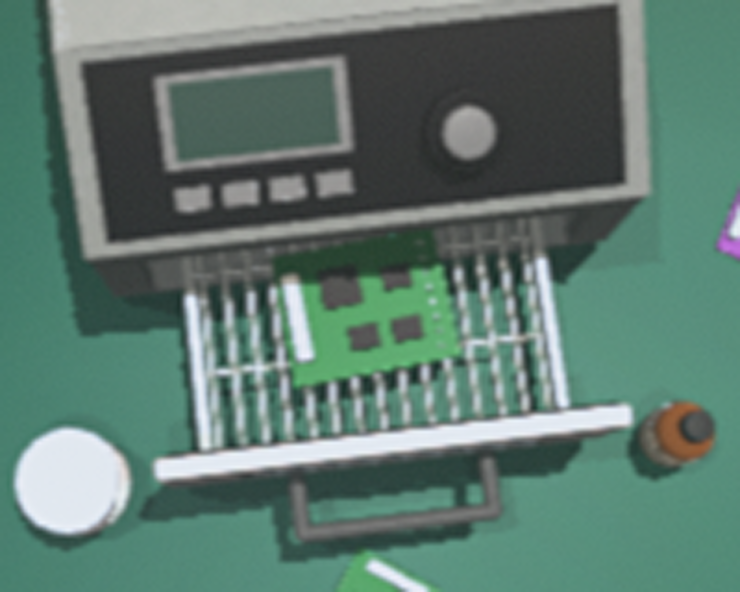

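View pics/cs.png

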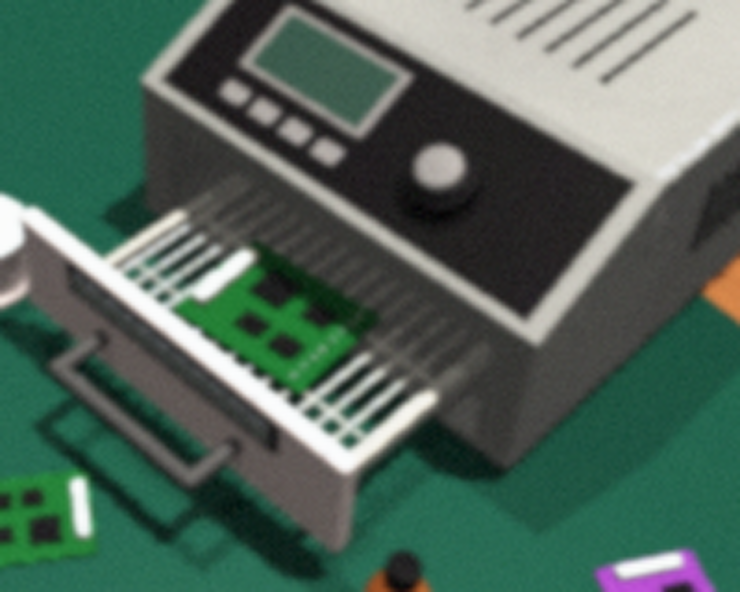

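The crops confirm the choices. In the top crop, the cap is at (469,132), the panel's lower edge runs (88,260)–(650,192), the plate's front top edge (157,481)–(632,427), and the handle bar (303,537)–(497,513).

```bash
cat > h.py <<'E'
from bench import sensors, optics, r
import numpy as np,cv2
C={n:optics.get_calibration(n) for n in("side","top")}
def ray(n,uv,c=None):
    c=c or C[n];P=np.array(c["pose"]);K=np.array(c["camera_matrix"])
    return P[:3,3],P[:3,:3]@np.linalg.solve(K,[uv[0],uv[1],1])
def plane(n,uv,z,c=None):
    o,d=ray(n,uv,c);return o+d*(z-o[2])/d[2]
def tri(a,b):
    (o,d),(p,e)=ray("top",a),ray("side",b)
    s=np.linalg.lstsq(np.c_[d,-e],p-o,rcond=None)[0]
    x,y=o+s[0]*d,p+s[1]*e;return (x+y)/2,np.linalg.norm(x-y)
T=lambda u,v:(235+(u+.5)/3.7-.5,130+(v+.5)/3.7-.5)
S=lambda u,v:(265+(u+.5)/3.7-.5,140+(v+.5)/3.7-.5)
E
python3 - <<'E'
from h import *
np.set_printoptions(precision=1,suppress=True)
yaw=lambda l,r:np.degrees(np.arctan2(*( -(l-r)[:1]).tolist(),(l-r)[1]))
for nm,z,tl,tr,sl,sr in [("panel",125,(88,260),(650,192),(147,80),(540,342)),("plate",105,(157,481),(632,427),(28,213),(345,473)),("handle",57,(303,537),(497,513),(65,367),(197,480))]:
    a,b=plane("top",T(*tl),z),plane("top",T(*tr),z);c,d=plane("side",S(*sl),z),plane("side",S(*sr),z)
    print(nm,a,b,(a+b)/2,yaw(a,b),'| side',c,d,(c+d)/2,yaw(c,d),np.linalg.norm(a-b),np.linalg.norm(c-d))
    print(tri(T(*tl),S(*sl)),tri(T(*tr),S(*sr)))
print("btn",tri(T(469,132),S(440,165)))
for n,uv,z in[("spool",(254,258),48),("bottle cap",(422,243),75),("notes",(197,278),28)]:print(n,plane("top",uv,z))
print([plane("top",T(*q),49) for q in[(297,386),(458,356)]])
E
```

```text
panel [595.9 176.5 125. ] [ 645.8 -128.4  125. ] [620.8  24.  125. ] 9.28601641302113 | side [599.4 175.7 125. ] [ 645.9 -127.5  125. ] [622.6  24.1 125. ] 8.72000944761199 308.9455822991433 306.722302904353
(array([597.3, 175.6, 125.6]), np.float64(3.4359145955817016)) (array([ 645.3, -128.1,  126. ]), np.float64(0.34087450062923713))
plate [479.9 134.2 105. ] [ 518.7 -122.   105. ] [499.3   6.1 105. ] 8.61358681316782 | side [484.8 132.1 105. ] [ 518.8 -123.   105. ] [501.8   4.6 105. ] 7.592680249143978 259.15362864839193 257.40560411621135
(array([482.2, 133. , 105.3]), np.float64(5.279279123707323)) (array([ 519. , -122.4,  104. ]), np.float64(0.5162060656876516))
handle [454.   54.5  57. ] [471.7 -55.8  57. ] [462.9  -0.6  57. ] 9.096318650716812 | side [459.1  53.9  57. ] [475.7 -55.2  57. ] [467.4  -0.7  57. ] 8.653539389708916 111.7078188256384 110.33869678833202
(array([456.2,  53.5,  58.9]), np.float64(4.8483043683828)) (array([473.1, -56.2,  59.7]), np.float64(3.2995492317799258))
btn (array([662.6, -24. , 165.9]), np.float64(0.5202195003862468))
spool [484.5 190.2  48. ]
bottle cap [ 527.5 -163.9   75. ]
notes [437.8 314.6  28. ]
[array([541.3,  61.4,  49. ]), array([562.7, -32.9,  49. ])]
```

The two views agree. The oven yaw is about 8.9°, the handle is at about (465,-0.5) and the drawer is about 108 mm open. Next I turn the tool parallel to the oven, shut the fingers, and move high over to a point before the handle.

>>> apply_moves(targets=[[0,0,0,0,0,-0.159,1],[0,0,0,0,0,-0.159,1],[0,0,0,0,0,-0.159,1],[-11.6,-50,0,0,0,0,1],[-11.6,-50,0,0,0,0,1],[-11.6,-50,0,0,0,0,1],[-11.6,-50,0,0,0,0,1],[-11.6,-50,0,0,0,0,1],[-11.6,-50,0,0,0,0,1],[-11.6,-50,0,0,0,0,1],[-11.6,-50,0,0,0,0,1],[-11.6,-50,0,0,0,0,1],[-11.6,-50,0,0,0,0,1],[-11.6,-50,0,0,0,0,1],[-11.6,-50,0,0,0,0,1],[0,0,0,0,0,0,1],[0,0,0,0,0,0,1]])

```text
time: 2.22
tool_pos: [419.7, -1.9, 230.9]
tcp_rot: [180.0, -0.1, -171.2]
ft_force: [-0.4, -0.5, -0.1]
finger_gap: -0.0
grip_force: 0.0
```

>>> apply_moves(targets=[[0,-5,30,0,0,0,1],[0,0,40,0,0,0,1],[0,0,40,0,0,0,1],[0,0,35,0,0,0,1],[0,0,25,0,0,0,1],[0,0,12,0,0,0,1],[0,0,0,0,0,0,1],[0,0,0,0,0,0,1]])

```text
time: 3.22
tool_pos: [421.7, -6.8, 50.5]
tcp_rot: [-180.0, 0.1, -171.1]
ft_force: [-0.2, 0.2, 0.6]
finger_gap: -0.3
grip_force: 0.0
```

Run:
```python
from h import *
t=optics.snapshot("top")[130:290,235:435];s=optics.snapshot("side")[140:300,265:465]
cv2.imwrite("pics/b.png",cv2.resize(np.hstack([t,s])[:,:,::-1],None,fx=2,fy=2,interpolation=cv2.INTER_CUBIC))
```

```text
(no output)
```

View pics/b.png

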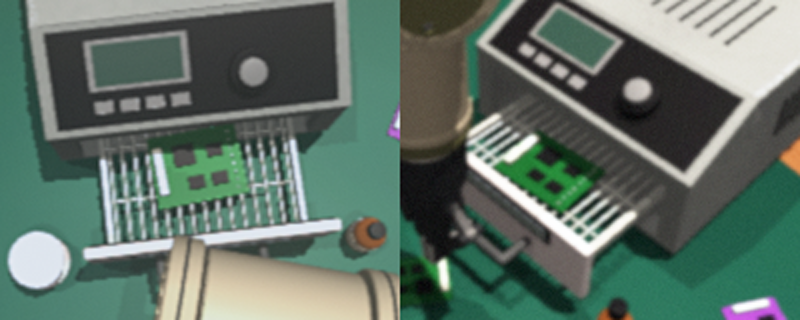

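The fingertips stand just before the handle bar and the board is undisturbed. Now I push slowly.

>>> apply_moves(targets=[[-4,0,4,0,0,0,1],[-4,0,0,0,0,0,1],[-4,0,0,0,0,0,1],[-4,0,0,0,0,0,1],[-3,0,0,0,0,0,1],[-2,0,0,0,0,0,1],[-2,0,0,0,0,0,1],[-2,0,0,0,0,0,1],[-2,0,0,0,0,0,1],[-2,0,0,0,0,0,1],[-2,0,0,0,0,0,1],[-2,0,0,0,0,0,1],[-2.5,0,0,0,0,0,1],[-3,0,0,0,0,0,1],[-3,0,0,0,0,0,1],[-3,0,0,0,0,0,1]])

```text
time: 5.32
tool_pos: [464.9, -0.1, 45.2]
tcp_rot: [-180.0, -0.0, -171.1]
ft_force: [-3.0, 0.1, 0.8]
finger_gap: 0.0
grip_force: 1.1
```

>>> apply_moves(targets=[[-3.5,0,0,0,0,0,1],[-4,0,0,0,0,0,1],[-4,0,0,0,0,0,1],[-4,0,0,0,0,0,1],[-4,0,0,0,0,0,1],[-4,0,0,0,0,0,1],[-4,0,0,0,0,0,1],[-4,0,0,0,0,0,1],[-4,0,0,0,0,0,1],[-4,0,0,0,0,0,1],[-4,0,0,0,0,0,1],[-4,0,0,0,0,0,1],[-4,0,0,0,0,0,1],[-4,0,0,0,0,0,1],[-4,0,0,0,0,0,1],[-4,0,0,0,0,0,1],[-3.5,0,0,0,0,0,1],[-3,0,0,0,0,0,1],[-2.5,0,0,0,0,0,1],[-2,0,0,0,0,0,1]])

```text
time: 7.82
tool_pos: [538.5, 11.4, 45.3]
tcp_rot: [-180.0, -0.0, -171.1]
ft_force: [-1.4, -1.5, 0.2]
finger_gap: 0.3
grip_force: 1.1
```

>>> apply_moves(targets=[[-2,0,0,0,0,0,1],[-2,0,0,0,0,0,1],[-2,0,0,0,0,0,1],[-1.5,0,0,0,0,0,1],[-1.5,0,0,0,0,0,1],[-1.5,0,0,0,0,0,1],[-1.5,0,0,0,0,0,1],[-1,0,0,0,0,0,1]])

```text
time: 8.82
tool_pos: [551.3, 13.4, 45.3]
tcp_rot: [180.0, -0.0, -171.1]
ft_force: [-1.9, -2.2, 0.2]
finger_gap: -0.1
grip_force: 1.0
```

>>> apply_moves(targets=[[-1,0,0,0,0,0,1],[-1,0,0,0,0,0,1],[-1,0,0,0,0,0,1],[-1,0,0,0,0,0,1]])

```text
time: 9.32
tool_pos: [555.1, 14.0, 45.3]
tcp_rot: [-180.0, -0.0, -171.1]
ft_force: [-4.1, -2.6, 0.8]
finger_gap: -0.0
grip_force: 2.7
```

>>> apply_moves(targets=[[-1,0,0,0,0,0,1],[-0.5,0,0,0,0,0,1]])

```text
time: 9.57
tool_pos: [555.2, 14.0, 45.1]
tcp_rot: [180.0, -0.2, -171.1]
ft_force: [-10.2, -4.0, 7.1]
finger_gap: -0.3
grip_force: 5.8
```

>>> apply_moves(targets=[[-0.5,0,0,0,0,0,1],[0,0,0,0,0,0,1],[0,0,0,0,0,0,1]])

```text
time: 9.95
tool_pos: [555.3, 14.0, 45.1]
tcp_rot: [180.0, -0.2, -171.1]
ft_force: [-12.5, -4.0, 7.4]
finger_gap: -0.0
grip_force: 6.4
```

>>> apply_moves(targets=[[1,0,0,0,0,0,1],[1,0,0,0,0,0,1],[2,0,0,0,0,0,1],[4,0,0,0,0,0,1],[10,0,0,0,0,0,1],[15,0,0,0,0,0,1],[10,0,-20,0,0,0,1],[0,0,-45,0,0,0,1],[0,0,-50,0,0,0,1],[0,0,-50,0,0,0,1],[0,0,-25,0,0,0,1],[0,0,0,0,0,0,1],[0,0,0,0,0,0,1]])

```text
time: 11.58
tool_pos: [513.8, 7.7, 233.9]
tcp_rot: [180.0, -0.1, -171.1]
ft_force: [-0.2, 0.6, -0.4]
finger_gap: -0.0
grip_force: 0.0
```

Run:
```python
from h import *
t=optics.snapshot("side")[120:280,250:450];s=optics.snapshot("wrist");c=optics.get_calibration("wrist")
print(c)
cv2.imwrite("pics/c.png",np.hstack([cv2.resize(t,(400,320),interpolation=cv2.INTER_CUBIC),cv2.resize(s,(400,250))[:,:] if 0 else cv2.copyMakeBorder(cv2.resize(s,(400,250)),0,70,0,0,0)])[:,:,::-1])
cv2.imwrite("pics/w.png",s[:,:,::-1])
```

```text
{'camera_matrix': array([[312.2908553 ,   0.        , 320.08352253],
       [  0.        , 312.2908553 , 198.98006326],
       [  0.        ,   0.        ,   1.        ]]), 'pose': array([[-1.53829241e-01,  9.52131379e-01,  2.64163587e-01,
         4.46829507e+02],
       [ 9.88097442e-01,  1.48256870e-01,  4.10285958e-02,
        -3.19003505e+00],
       [-9.94531730e-05,  2.67330763e-01, -9.63604822e-01,
         3.76384989e+02],
       [ 0.00000000e+00,  0.00000000e+00,  0.00000000e+00,
         1.00000000e+00]])}
```

View pics/c.png

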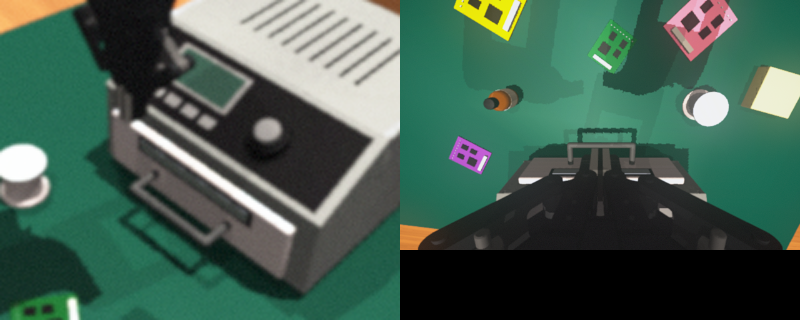

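The drawer looks shut: the plate sits against the oven front, and the handle ends are at (135,187) and (212,240) in the side crop. I'll check this numerically.

Run:
```python
from h import *
f=lambda u,v:(250+u/2-.25,120+v/2-.25)
a,b=plane("side",f(135,187),57),plane("side",f(212,240),57)
w=optics.get_calibration("wrist")
c,d=[plane("w",(u*1.6,147*1.6),57,w) for u in(170,234)]
e=np.array([.988,.155])
for p,q in((a,b),(c,d)):
    m=((p+q)/2); print(p.round(),q.round(),m.round(1),"before face:",(np.array([621.7,24])-m[:2])@e)
# button from new side picture
print(plane("side",f(267,130),165.9).round(1))
```

```text
[564.  73.  57.] [586. -39.  57.] [575.2  17.   57. ] before face: 47.05708886942025
[583. -35.  57.] [566.  76.  57.] [574.6  20.1  57. ] before face: 47.14544116189928
[660.7 -24.8 165.9]
```

The drawer is shut: it reached the stop with about 13 N, and the handle is about 47–50 mm before the face. The button top is at about (662,-24,166). Next I move above it and tilt the tool 26.6°.

>>> apply_moves(targets=[[-25,-11,0,0,0,0,1],[-30,-14,0,0,0,0,1],[-30,-14,0,0,0,0,1],[-25,-11,0,0,0,0,1],[-14,-4,0,0,-0.154,0,1],[0,0,0,0,-0.155,0,1],[0,0,0,0,-0.155,0,1],[0,0,0,0,0,0,1],[0,0,0,0,0,0,1]])

```text
time: 12.8
tool_pos: [646.0, -26.7, 236.1]
tcp_rot: [-180.0, 26.5, -171.1]
ft_force: [-0.4, 0.8, 0.5]
finger_gap: 0.2
grip_force: 0.0
```

Run:
```python
from h import *
from scipy.spatial.transform import Rotation as R
s=sensors.sense();M=R.from_euler("xyz",s["tcp_rot"],degrees=True).as_matrix()
print(s["tool_pos"],M[:,2],"to button top in tool axes",M.T@(np.array([662.2,-24,166])-s["tool_pos"]))
t=optics.snapshot("top")[110:230,250:450];q=optics.snapshot("side")[120:240,300:500]
cv2.imwrite("pics/d.png",cv2.resize(np.hstack([t,q])[:,:,::-1],None,fx=2,fy=2,interpolation=cv2.INTER_CUBIC))
```

```text
[646.03139321 -26.73941729 236.12690018] [ 0.44107831  0.06858664 -0.89484401] to button top in tool axes [16.62978014  0.23497616 70.07214554]
```

View pics/d.png

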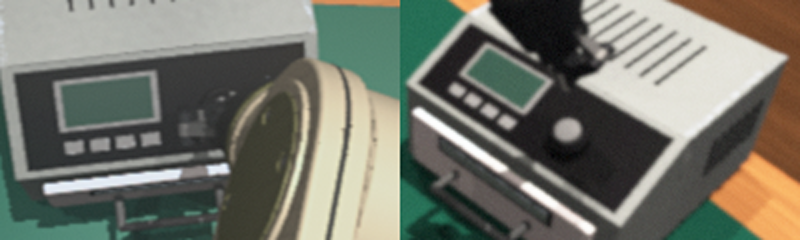

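The drawer is shut, and the fingertips hang above the cap, which is at (568,130) in the right half. I line up and approach to about 8 mm off the cap.

>>> apply_moves(targets=[[10,0,10,0,0,0,1],[6.5,0,20,0,0,0,1],[0,0,18,0,0,0,1],[0,0,10,0,0,0,1],[0,0,4,0,0,0,1],[0,0,0,0,0,0,1],[0,0,0,0,0,0,1]])

```text
time: 13.78
tool_pos: [658.7, -24.6, 173.4]
tcp_rot: [-180.0, 26.6, -171.1]
ft_force: [0.2, 0.5, 0.4]
finger_gap: -0.1
grip_force: 0.0
```

Run:
```python
from h import *
q=optics.snapshot("side")[150:225,330:430]
cv2.imwrite("pics/e.png",cv2.resize(q[:,:,::-1],None,fx=6,fy=6,interpolation=cv2.INTER_CUBIC))
```

```text
(no output)
```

View pics/e.png

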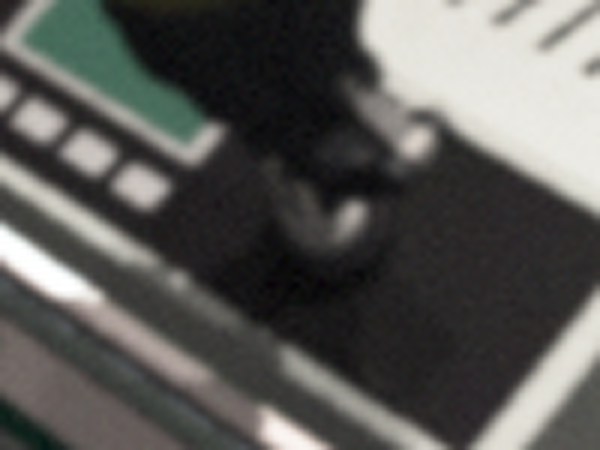

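The fingertips are right over the cap, at about (340,210) in the crop, in its shadow. Now I press in small steps.

>>> apply_moves(targets=[[0,0,2,0,0,0,1],[0,0,2,0,0,0,1],[0,0,1.5,0,0,0,1],[0,0,1.5,0,0,0,1],[0,0,1.5,0,0,0,1],[0,0,1.5,0,0,0,1]])

```text
time: 14.58
tool_pos: [662.7, -23.8, 163.5]
tcp_rot: [180.0, 26.6, -171.1]
ft_force: [-2.9, 0.6, 2.3]
finger_gap: -0.3
grip_force: 1.9
```

>>> apply_moves(targets=[[0,0,1,0,0,0,1],[0,0,1,0,0,0,1],[0,0,1,0,0,0,1]])

```text
time: 14.95
tool_pos: [663.8, -23.7, 161.6]
tcp_rot: [-180.0, 26.6, -171.1]
ft_force: [-20.0, -1.1, 18.2]
finger_gap: 0.2
grip_force: 12.3
```

>>> apply_moves(targets=[[0,0,-0.5,0,0,0,1],[0,0,0,0,0,0,1],[0,0,0,0,0,0,1]])

```text
time: 15.32
tool_pos: [663.7, -23.7, 161.8]
tcp_rot: [-180.0, 26.6, -171.1]
ft_force: [-9.6, -0.8, 8.7]
finger_gap: -0.1
grip_force: 6.0
```

The button is fully down: it is on its hard stop and has been held for over 0.3 s. Now I let go and retreat.

>>> apply_moves(targets=[[0,0,-2,0,0,0,1],[0,0,-4,0,0,0,1],[0,0,-10,0,0,0,1],[0,0,-25,0,0,0,1],[0,0,-30,0,0,0,1],[0,0,-30,0,0,0,1],[0,0,-15,0,0,0,1],[0,0,0,0,0,0,1],[0,0,0,0,0,0,1]])

```text
time: 16.45
tool_pos: [612.3, -31.5, 263.6]
tcp_rot: [180.0, 26.5, -171.1]
ft_force: [0.4, -0.4, -0.7]
finger_gap: 0.1
grip_force: 0.0
```

Run:
```python
from h import *
q=optics.snapshot("side")[100:320,180:500]
cv2.imwrite("pics/f.png",cv2.resize(q[:,:,::-1],None,fx=2.4,fy=2.4,interpolation=cv2.INTER_CUBIC))
```

```text
(no output)
```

View pics/f.png

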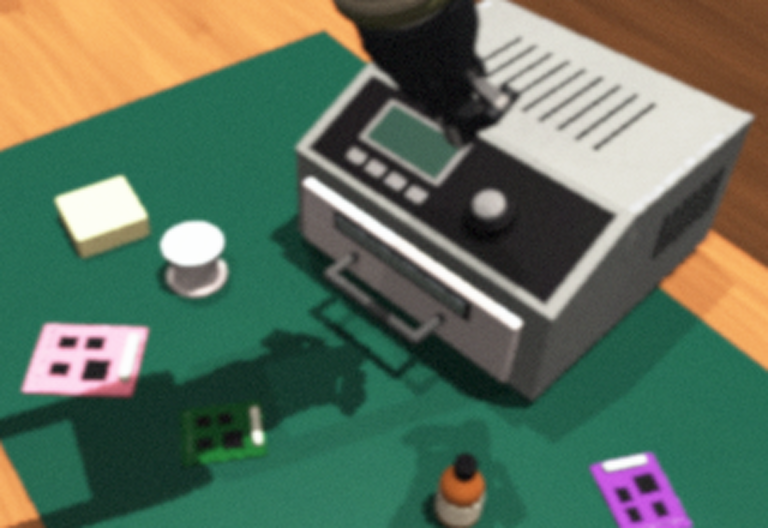

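The drawer is shut, the button at (490,205) is up again, and the spool, bottle and notes look undisturbed. The arm is clear of everything.

```bash
python3 -c "
from bench import r
print(r.hand_in())"
```

```text
the job is handed in; nothing more can be done
None
```

I pushed the drawer gently shut, then pressed the start button fully down and released it, and handed the job in at about 16.5 s; no verdict came back, and the board couldn't be seen once the drawer was shut.

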